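Hold the condenser over the inspection light

TASK

The condenser is due for inspection: while it still sits in the ring of the stripped microscope stand, swing its iris lever clockwise (seen from above) all the way to the stop, so that the iris is fully open. Then take the condenser by its upper lens cell, lift it straight up out of the ring, carry it across to the flat inspection light and hold it there steady and level, centred over the lit disc with its foot about 8 cm above it, and finish while still holding it. The light must not be touched, the condenser must not be tipped over, and the other things on the bench stay where they are.

Things in the scene. Friction and masses are not known exactly. Their poses are not given: they have to be found in the camera images.
- condenser_cell (a point): Upper lens cell of the condenser (loose, round, 80 mm high, about 0.4 kg, upright in the stand's ring): bare metal, 42 mm diameter, 40 mm high, small lens on top. Point on the axis where it is best gripped: 18 mm below the top, 22 mm above the wider iris housing, 62 mm above the foot. z: up along the axis; x: while seated, towards the stand's column, away from the middle of the lever's sweep.
- condenser_foot (a point): Centre of the condenser's underside; axes as condenser_cell. From here upwards: steel sleeve 47 mm diameter, 22 mm high, hanging in the ring; brass flange 62 mm diameter, 6 mm thick, resting on the ring; black iris housing 56 mm diameter, 12 mm high; then the lens cell. A small key on the flange stands in a fork on the ring, so the condenser cannot turn while seated.
- iris (a joint): Iris lever of the condenser, turning about the condenser's axis: 0 = closed, 1.25 rad = fully open at the stop. It grows as the lever swings clockwise seen from above; a light friction (about 1 N at the knob) keeps it where it is left.
- iris_knob (a point): Centre of the bare metal knob at the end of the iris lever: a level round bar 10 mm diameter, 18 mm long, pointing straight out from the condenser's axis; its centre is 56 mm from the axis and 28 mm below condenser_cell. It overhangs the ring, with over 80 mm of free air below it down to the stand's base. The rod from housing to knob is 5 mm diameter.
- ring (a point): Centre of the top face of the ring that carries the condenser, 125 mm above the bench; part of the fixed stand, x points to its column. Ring 84 mm outside, bore 50 mm, 22 mm deep, vertical. The fork for the key stands 6 mm above the top face on the column side. Two knurled screws, already backed off, stick out sideways to 66 mm from the axis, below the top face.
- stand: Black microscope stand without stage and head, fixed. Origin on the bench under the ring's centre, x to the column, z up. Base 300 x 200 mm, 50 mm high, its front edge 100 mm before the ring's axis; black slide from 111 mm behind the axis, 180 mm high; behind it the cream column, 80 mm wide, 211 mm high, with focus knobs on its sides.
- light_centre (a point): Centre of the white lit disc (100 mm diameter) on top of the flat grey square inspection light, 120 x 120 mm; this point is at the disc's face, 22 mm above the bench. Fixed to the bench.
- tray: Bystander: shallow square steel tray with loose screws, 100 x 100 mm, 22 mm high. Origin at the centre of its underside.
- eyepiece: Bystander: black eyepiece standing on the bench, 38 mm diameter, 52 mm high. Origin at the centre of its underside.
- fluid: Bystander: small amber bottle, 42 mm diameter, 85 mm high. Origin at the centre of its underside.
- driver: Bystander: screwdriver with black handle lying on the bench, 150 mm long along its x. Origin under its middle.
Things that resemble listed ones, but are neither listed nor needed, are in the scene too. There is more than one size of the part that bears condenser_cell; the job needs the larger.

How it is judged (in metres and radians):
On the way, in this order (a step that is already met when the one before it is completed fails the run):
1. the iris lever is at its open stop (within 0.12 rad) while the condenser still sits in the ring (value of joint iris above 1.13 rad and z of condenser_cell in the frame of ring below 0.046 m and horizontal distance between condenser_cell and ring below 0.006 m), for 0.2 s.
2. the condenser has been lifted straight up, its foot clear above the ring, carried by the gripper alone (z of condenser_cell in the frame of ring above 0.067 m and horizontal distance between condenser_cell and ring below 0.03 m and contact force between condenser and stand below 0.1 N and contact force between the fingers and condenser above 1 N), for 0.1 s.
At the end, for the whole second after the job is handed in: The gripper alone holds the condenser at rest in the air over the inspection light: axis within 20 mm of the lit disc's centre, foot 50 to 110 mm above the disc, level within 5 degrees, touching neither light nor stand, iris lever within 0.15 rad of its open stop (value of joint iris above 1.1 rad and horizontal distance between condenser_cell and light_centre below 0.02 m and z of condenser_cell in the frame of light_centre between 0.112 and 0.172 m and angle between condenser_cell's own z axis and vertical below 0.087 rad and linear speed of condenser below 0.02 m/s and angular speed of condenser below 0.15 rad/s and contact force between the fingers and condenser above 1 N and contact force between condenser and light below 0.1 N and contact force between condenser and stand below 0.1 N); the arm keeps its last pose, push and grip.
It fails at once if the condenser is tipped by more than 25 degrees (angle between condenser_cell's own z axis and vertical above 0.436 rad).
It fails at once if the inspection light is touched (over 1 N) (contact force between light and anything else above 1 N).
It fails at once if a bystander is moved by more than 30 mm (distance of any of tray, eyepiece, fluid, driver from where it was at the start of the episode above 0.03 m).
It also fails if it takes over 64 s, if anything falls off the work surface, if the arm or the gripper's body presses on something with over 40 N, if the wrist force passes 120 N, or if a joint passes its speed limit or range.

ROBOT

A 6-joint arm with a two-finger parallel gripper is mounted at the origin on the work surface. World frame = base frame: x ahead of the robot, y to its left, z up, the work surface at z = 0. Lengths are in mm, angles in degrees, forces in N, time in s.
With the tool pointing down it reaches from about 325 to 925 mm from the base axis. Payload 3.1 kg.
Tool frame: the origin (TCP) lies at the very end of the fingers, on their centre line; the grasp point (between the pads) lies grasp_offset behind it (grasp_offset is the distance from the TCP to the grasp point, in mm); z points along the fingers, x is the direction in which the jaws open and shut, and the axes are right-handed (so a half turn about z gives the same grasp; the last joint's range is limited). The gripper opens to 85 mm and grips with 20 to 120 N. Pads are 22 mm wide; open, the fingers measure 114 mm over their backs; the gripper's body (76 mm by 85 mm) begins 54 mm behind the grasp point. The pads swing forward as they close: fully open they stand 13 mm farther back than shut.
Start: joints at [-80.226, 12.427, 92.441, -0, 75.132, -6.429], TCP at [174.424, -600.179, 231.3] pointing down, gripper open.
Joint ranges: [-157.48, 157.48], [-44.54, 120.13], [17.64, 146.25], [-64.5, 244.5], [7.68, 150.69], [-147.95, 147.95]. Speed limits (degrees/s): [159.86, 159.86, 180, 180, 180, 180].

INTERFACE

Orientations are given as [roll, pitch, yaw] about the fixed x, y, z axes, in that order (R = Rz(yaw) Ry(pitch) Rx(roll)).
In Python, from station import * gives the robot as it stands. Calls block until the motion is done:
- goto(position, orientation): joint-space move of the TCP to a pose.
- move_l(position, attitude=None, speed=150): straight line of the TCP; attitude=None keeps the orientation; speed is the mean speed in mm/s.
- move_j(angles): joint-space move.
- grip(opening, squeeze=None): finger opening in mm; squeeze is the grip in N (None keeps the last); returns when the fingers have stopped.
- wait(seconds).
- solve_ik(position, orientation): joint angles nearest the present ones, or None.
- get_obs(): the state.
- get_image(name): name is "scene" or "top" or "wrist"; returns the picture (480x640x3 uint8, red, green, blue); there is no depth.
- get_calibration(name): a dict with "fx", "fy", "cx", "cy" (pixels), "D" ([k1, k2, p1, p2, k3] as OpenCV has them; the pictures are not rectified), "R" (3x3) and "t" (3): a world point X has camera coordinates R X + t; the wrist camera has in their place "mount" (4x4, takes a point from camera to tool coordinates, whose origin is the TCP and whose axes are the tool frame's). Camera axes: x right, y down, z forward; pixel columns grow to the right and rows downward; lengths in mm; the calibration is good to about 2 mm. A picture is of the moment at which its call begins: read the wrist's pose just before it. get_calibration takes no time and is no camera call.
A pose or a line that the arm cannot do raises Unreachable and nothing moves.
- sign_off(): hands the job in, once; it reports no verdict.
Trained networks look in the newest picture that a camera, given by its name, has taken for a name from the list of things; names that differ only in an ending like _2 or _b are one class to them, and where a whole thing is asked for, a point or a joint stands for the part that bears it (a point fixed in the world has none). Each returns a list of dicts, best first, with "score" (0 to 1); they miss things now and then, are a little off and sometimes report something else, mostly with a low value. They report only what shows in the picture. A call takes as long as a camera call. They do not tell look-alikes from the thing itself.
- spot_in(name, camera): "extent" ([centre column, centre row, width, height] in pixels, round what is visible of it).
- regions_of(name, camera): "region" (480x640 bool, what is visible of it) and "extent" ([centre column, centre row, width, height] in pixels, round what is visible of it).
The state is a dict: "t": time; "joint_pos": joint angles; "qvel": joint speeds; "effort": joint torques, N m; "tcp_pos": TCP position; "ee_rot": TCP orientation; "wrist_force": force on the tool from outside, world axes, zero at the start; "moment": the same for the moment, N m; "grip_width": finger opening in mm.
Only numpy, scipy, OpenCV 4.12 (cv2) and the standard library are available. Lean on these libraries where they do the work, as an engineer would, in place of code of your own. Each camera call takes 0.05 s, during which the arm holds its last target.

## Working session

There is one attempt and no reset: what is moved stays moved. The work goes in short steps, each a Python script; the robot and the scene stay as the last script left them, time stands still between calls to the robot, and variables do not carry over. Pictures are saved under pics/ and viewed, and the job is handed in when it is done.

```bash
mkdir -p pics; ls
python3 - <<'E'
from station import *
import cv2, numpy as np
np.set_printoptions(precision=4,suppress=True)
o=get_obs(); print(o)
for c in ["scene","top","wrist"]:
    im=get_image(c); cv2.imwrite(f"pics/{c}0.png",im[:,:,::-1]); print(c,get_calibration(c))
    for n in ["condenser_cell","iris_knob","light_centre","stand","ring","iris","tray","eyepiece","fluid","driver"]:
        try: print(n,[(round(d["score"],2),np.round(d["extent"]).tolist()) for d in spot_in(n,c)])
        except Exception as e: print(n,e)
print(get_obs()["t"])
E
```

```text
pics
{'t': 0.0, 'joint_pos': array([-80.2241,  12.4771,  92.531 ,  -0.0007,  75.1327,  -6.4291]), 'qvel': array([-0.029 ,  0.0368, -0.0624, -0.0071,  0.0526,  0.0288]), 'effort': array([ -0.    , -39.6847, -30.3852,  -0.0004,   0.0097,  -0.    ]), 'tcp_pos': array([ 174.2907, -599.3315,  229.9417]), 'ee_rot': array([-179.9849,    0.14  ,  -73.7948]), 'wrist_force': array([ 0.1049,  0.2334, -0.727 ]), 'moment': array([-0.0225,  0.0096, -0.0097]), 'grip_width': 85.06275013448541}
scene {'fx': 485.5314870129037, 'fy': 485.5314870129037, 'cx': 316.3828444700817, 'cy': 242.19558017020432, 'D': array([-0.0862,  0.    ,  0.    ,  0.    ,  0.    ]), 'R': array([[-0.4061,  0.9137, -0.0116],
       [ 0.494 ,  0.2089, -0.844 ],
       [-0.7688, -0.3485, -0.5362]]), 't': array([ 163.0561, -213.7295, 1561.8403])}
condenser_cell [(0.79, [247.0, 202.0, 21.0, 24.0]), (0.68, [229.0, 194.0, 46.0, 33.0])]
iris_knob [(0.61, [245.0, 196.0, 14.0, 5.0])]
light_centre [(0.56, [358.0, 309.0, 77.0, 54.0])]
stand [(0.69, [207.0, 216.0, 140.0, 113.0])]
ring [(0.71, [405.0, 258.0, 54.0, 41.0]), (0.63, [208.0, 21
[... 898 characters left out ...]
.0, 309.0, 44.0, 51.0]), (0.32, [361.0, 173.0, 15.0, 15.0])]
eyepiece [(0.5, [363.0, 173.0, 15.0, 16.0])]
fluid [(0.82, [392.0, 164.0, 25.0, 21.0])]
driver [(0.58, [202.0, 249.0, 18.0, 59.0])]
wrist {'fx': 371.08319472102863, 'fy': 371.08319472102863, 'cx': 322.4567423270512, 'cy': 237.00117226357585, 'D': array([-0.0009,  0.    ,  0.    ,  0.    ,  0.    ]), 'mount': array([[   1.    ,    0.    ,    0.0002,    0.4726],
       [  -0.0001,    0.9567,    0.291 ,  -73.9469],
       [  -0.0001,   -0.291 ,    0.9567, -142.3629],
       [   0.    ,    0.    ,    0.    ,    1.    ]])}
condenser_cell []
iris_knob []
light_centre []
stand []
ring []
iris []
tray []
eyepiece []
fluid []
driver []
1.65
```

Run:
```python
import cv2
a=cv2.imread("pics/scene0.png"); b=cv2.imread("pics/top0.png")
cv2.imwrite("pics/s1.png",cv2.resize(a[130:380,110:510],None,fx=2,fy=2,interpolation=2))
cv2.imwrite("pics/t1.png",cv2.resize(b[130:400,150:570],None,fx=1.9,fy=1.9,interpolation=2))
```

```text
(no output)
```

View pics/s1.png

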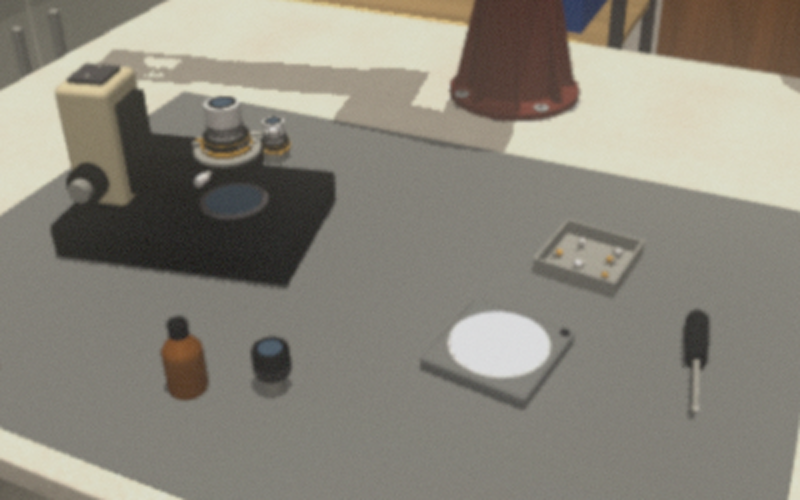

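View pics/t1.png

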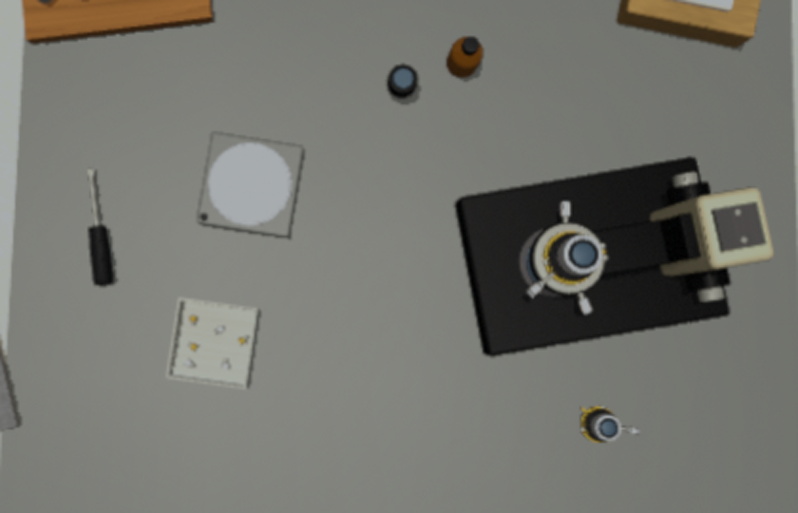

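The scene view shows the stand at left with the large condenser in its ring (≈(222,195) full-frame) and a small look-alike beside it on the bench. The top view shows the condenser at ≈(456,264). Its lever points down-left to ≈(433,282), and the light is at (282,227). Clockwise from there sweeps up-left, about the direction away from the column.

```bash
cat > h.py <<'E'
from station import *
import station, cv2, numpy as np
np.set_printoptions(precision=2,suppress=True)
from scipy.spatial.transform import Rotation as Rn
def wcal():
    o=get_obs(); c=get_calibration("wrist")
    T=np.eye(4); T[:3,:3]=Rn.from_euler("xyz",o["ee_rot"],degrees=True).as_matrix(); T[:3,3]=o["tcp_pos"]
    M=np.linalg.inv(T@c["mount"]); c["R"]=M[:3,:3]; c["t"]=M[:3,3]; return c
def K(c): return np.array([[c["fx"],0,c["cx"]],[0,c["fy"],c["cy"]],[0,0,1.]])
def atz(c,uv,z):
    p=cv2.undistortPoints(np.array([[uv]],float),K(c),np.array(c["D"]))[0,0]
    d=c["R"].T@np.array([p[0],p[1],1]); C=-c["R"].T@c["t"]
    return C+d*(z-C[2])/d[2]
def proj(c,X):
    r,_=cv2.Rodrigues(c["R"]); return cv2.projectPoints(np.atleast_2d(np.array(X,float)),r,np.array(c["t"],float),K(c),np.array(c["D"]))[0][:,0]
E
python3 - <<'E'
from h import *
print([x for x in dir(station) if not x.startswith("_")], getattr(station,"grasp_offset",None))
c=get_calibration("top"); s=get_calibration("scene")
print("celltop",atz(c,(456.3,264.2),183),"ring-ish",atz(c,(448.5,266),125),"knob",atz(c,(433,282),137),"light",atz(c,(281,226.5),22),"small",atz(c,(470,355),60))
print("scene celltop",atz(s,(110+111,130+51),183),"light",atz(s,(110+249.5,130+172),22), "stand knob end", )
print("column top",atz(c,(150+740/1.9,130+228/1.9),211))
E
```

```text
['Unreachable', 'get_calibration', 'get_image', 'get_obs', 'goto', 'grasp_offset', 'grip', 'move_j', 'move_l', 'regions_of', 'sign_off', 'solve_ik', 'spot_in', 'wait'] 18.700000000000003
celltop [ 531.78 -178.22  183.  ] ring-ish [ 532.09 -177.18  125.  ] knob [ 495.95 -140.75  137.  ] light [626.55 199.02  22.  ] small [ 336.48 -240.59   60.  ]
scene celltop [ 535.29 -178.97  183.  ] light [633.73 200.22  22.  ] stand knob end
column top [ 561.83 -335.75  211.  ]
```

Run:
```python
from h import *
p=get_obs()["tcp_pos"]
move_l([p[0],p[1],330],speed=250)
goto([520,-165,300],[180,0,11])
wait(0.2)
c=wcal(); im=get_image("wrist"); np.save("w1.npy",c,allow_pickle=True); cv2.imwrite("pics/w1.png",im[:,:,::-1])
for n in ["condenser_cell","iris_knob","ring","iris","condenser_foot"]:
    print(n,[(round(d["score"],2),np.round(d["extent"]).tolist()) for d in spot_in(n,"wrist")])
o=get_obs();print(o["t"],o["tcp_pos"],o["ee_rot"],o["wrist_force"])
```

```text
condenser_cell [(0.91, [331.0, 223.0, 78.0, 110.0]), (0.9, [153.0, 236.0, 51.0, 55.0])]
iris_knob [(0.92, [305.0, 190.0, 29.0, 36.0])]
ring [(0.97, [332.0, 268.0, 196.0, 307.0])]
iris [(0.85, [306.0, 186.0, 29.0, 36.0]), (0.6, [151.0, 252.0, 6.0, 18.0])]
condenser_foot [(0.71, [154.0, 235.0, 52.0, 57.0]), (0.61, [332.0, 223.0, 76.0, 112.0])]
4.7 [ 519.98 -165.11  299.99] [-180.      0.     10.99] [0.13 0.85 0.04]
```

View pics/w1.png

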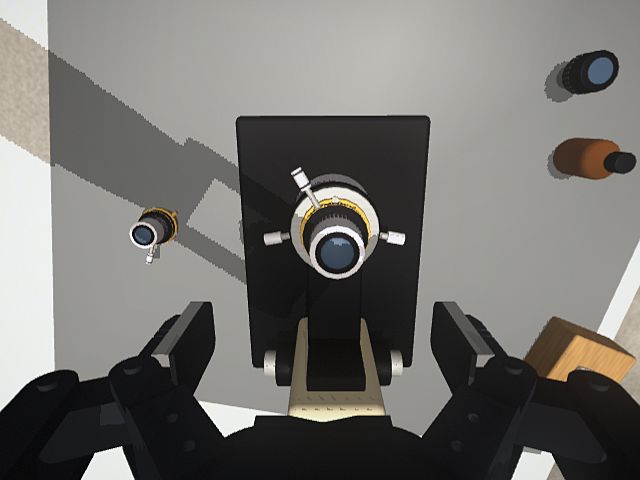

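The wrist view shows the large condenser: cell top centre ≈(337,252), knob ≈(298,177), screws at (274,238) and (396,238), base front corners (237,116) and (430,117). The small look-alike at (150,230) is clear of the work.

Run:
```python
from h import *
c=np.load("w1.npy",allow_pickle=True).item()
im=cv2.imread("pics/w1.png")
print("top",atz(c,(337,252.5),183),"knob",atz(c,(298,177),137))
a,b=atz(c,(237,116),50),atz(c,(430,117),50); print("base front",a,b,np.linalg.norm(a-b))
m=(a+b)/2; d=(a-b)/np.linalg.norm(a-b)
# column direction = perpendicular to front edge
e=np.array([-d[1],d[0],0]); 
if e[1]>0: e=-e
print("coldir",np.degrees(np.arctan2(e[1],e[0])),"ring from base",m+100*e)
s1,s2=atz(c,(274,238),114),atz(c,(396,238),114);print("screws",s1,s2,(s1+s2)/2)
cv2.imwrite("pics/w1z.png",cv2.resize(im[130:300,230:430],None,fx=4,fy=3.5,interpolation=2)[:,:800])
```

```text
top [ 533.54 -180.74  183.  ] knob [ 493.91 -138.07  137.  ]
base front [ 419.86 -102.16   50.  ] [610.69 -66.29  50.  ] 194.17625316682592
coldir -79.35591318012857 ring from base [ 533.75 -182.5    50.  ]
screws [ 480.8  -201.08  114.  ] [ 591.7  -179.67  114.  ] [ 536.25 -190.38  114.  ]
```

View pics/w1z.png

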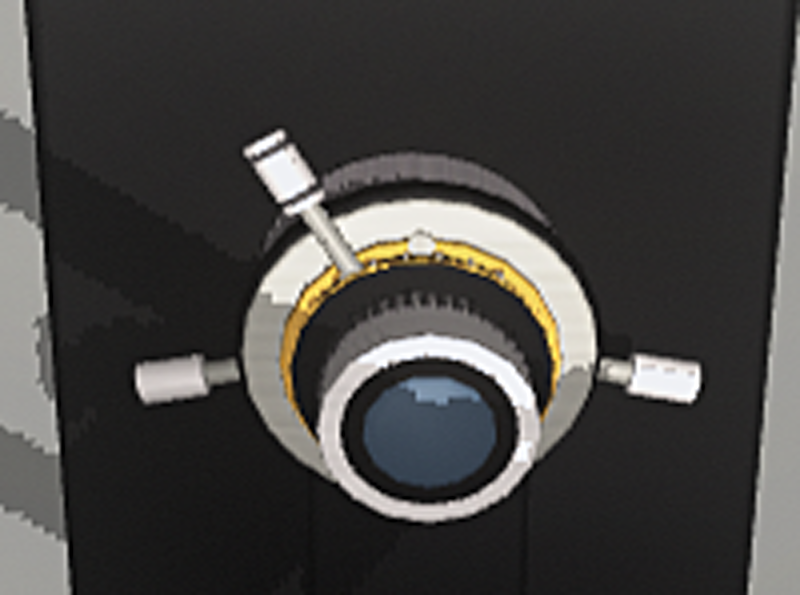

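Run:
```python
from h import *
c=np.load("w1.npy",allow_pickle=True).item()
A=np.array([533.5,-180.7]); k=atz(c,(300,178.5),137)[:2]; v=k-A
th=np.degrees(np.arctan2(v[1],v[0])); print(k,np.hypot(*v),th)
P=A+56*np.array([np.cos(np.radians(th)),np.sin(np.radians(th))])
goto([*P,215],[180,0,th-90])
grip(40,20)
move_l([*P,160],speed=120)
wait(0.1)
c=wcal(); im=get_image("wrist"); np.save("w2.npy",c,allow_pickle=True); cv2.imwrite("pics/w2.png",im[:,:,::-1])
o=get_obs();print(o["t"],o["tcp_pos"],o["ee_rot"],o["wrist_force"],o["grip_width"])
```

```text
[ 495.73 -138.96] 56.289443011180595 132.14363141258414
6.525 [ 496.9  -139.59  161.31] [179.87  -0.06  42.14] [ 0.66 -0.49  0.23] 39.93830242906145
```

View pics/w2.png

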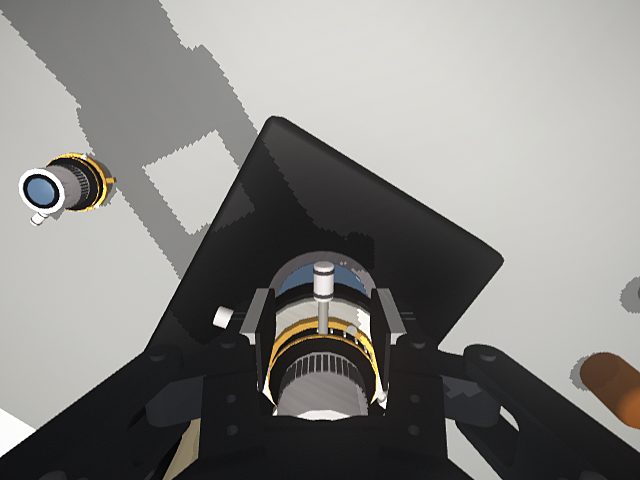

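The knob at ≈(324,280) is centred between the pads (inner faces at 270 and 378) and lined up with the tool axis, so I'll descend, cage it and swing.

Run:
```python
from h import *
c=np.load("w2.npy",allow_pickle=True).item()
A=np.array([533.5,-180.7]); th=132.14
k=atz(c,(324,280),137)[:2]; print("knob",k,np.hypot(*(k-A)),np.degrees(np.arctan2(*(k-A)[::-1])))
pt=lambda a,z:[*(A+56*np.array([np.cos(np.radians(a)),np.sin(np.radians(a))])),z]
move_l(pt(th,124),speed=100); wait(0.1)
f0=get_obs()["wrist_force"]
grip(14,20); o=get_obs(); print(o["grip_width"],o["wrist_force"]-f0,o["tcp_pos"])
for a in [122,111,100,90,80,72]:
    move_l(pt(a,124),[180,0,a-90],speed=50); o=get_obs(); print(a,o["wrist_force"]-f0,o["tcp_pos"])
c=wcal(); im=get_image("wrist"); np.save("w3.npy",c,allow_pickle=True); cv2.imwrite("pics/w3.png",im[:,:,::-1])
print(get_obs()["t"])
```

```text
knob [ 496.26 -138.41] 56.34723192089207 131.36362231431846
14.152267507426116 [-0.64 -0.02 -0.03] [ 496.08 -139.24  124.25]
122 [-0.07 -0.93 -1.07] [ 503.81 -133.14  123.97]
111 [ 0.93  0.44 -0.25] [ 513.26 -128.51  123.95]
100 [-0.11 -0.59  0.79] [ 523.53 -125.68  123.93]
90 [0.31 0.51 0.09] [ 533.25 -124.77  123.95]
80 [ 0.98  0.67 -0.14] [ 542.95 -125.6   123.96]
72 [0.05 1.05 0.52] [ 550.54 -127.45  123.97]
9.625
```

View pics/w3.png

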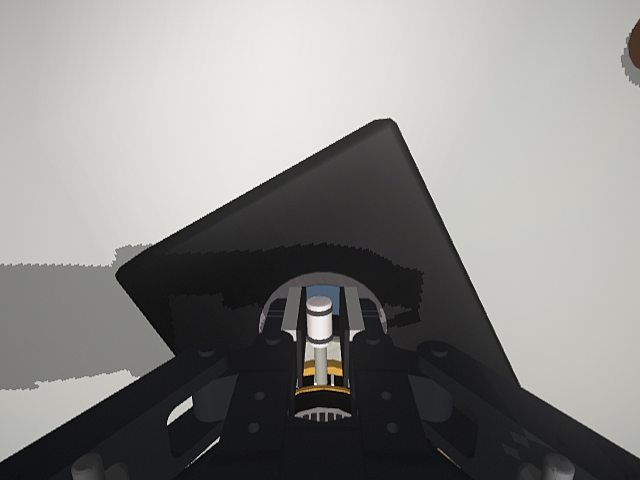

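The knob at ≈(319,315) is between the pads, touching the trailing (left) one, so it is being carried along. Next I'll move on to the stop in small steps and watch the force.

Run:
```python
from h import *
A=np.array([533.5,-180.7])
pt=lambda a,z:[*(A+56*np.array([np.cos(np.radians(a)),np.sin(np.radians(a))])),z]
for i in range(3): f0=get_obs()["wrist_force"]; print(f0); 
for a in [68,66,64,63,62,61,60,59,58,57]:
    move_l(pt(a,124),[180,0,a-90],speed=40); wait(0.1); o=get_obs()
    t=np.array([np.sin(np.radians(a)),-np.cos(np.radians(a))]); ft=-(o["wrist_force"][:2])@t
    print(a,"resist %.2f"%ft,o["wrist_force"])
    if ft>8: break
c=wcal(); im=get_image("wrist"); np.save("w4.npy",c,allow_pickle=True); cv2.imwrite("pics/w4.png",im[:,:,::-1])
im=get_image("scene"); cv2.imwrite("pics/s4.png",cv2.resize(im[130:260,130:330,::-1],None,fx=4,fy=4))
print(get_obs()["t"])
```

```text
[0.04 0.63 0.3 ]
[0.04 0.63 0.3 ]
[0.04 0.63 0.3 ]
68 resist 0.30 [-0.07  0.63  0.56]
66 resist 1.11 [-0.74  1.05  0.19]
64 resist 0.06 [-0.02  0.1   0.41]
63 resist 0.35 [-0.27  0.25 -0.32]
62 resist 0.31 [-0.16  0.36 -0.29]
61 resist 0.76 [-0.61  0.47 -0.19]
60 resist -0.20 [ 0.3   0.11 -1.03]
59 resist 0.22 [-0.52 -0.44 -1.46]
58 resist 1.17 [-0.81  0.91 -0.58]
57 resist 0.96 [0.24 2.13 0.4 ]
13.225
```

View pics/w4.png

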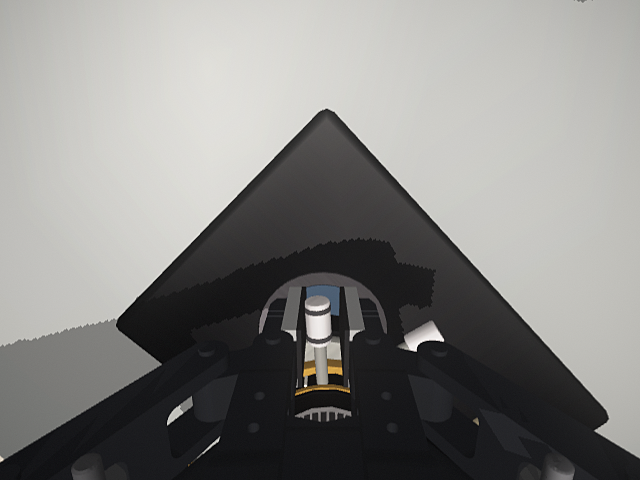

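Run:
```python
from h import *
A=np.array([533.5,-180.7])
c=np.load("w4.npy",allow_pickle=True).item(); k=atz(c,(317.5,319),138)[:2]; v=k-A; print(k,np.hypot(*v),np.degrees(np.arctan2(v[1],v[0])))
c=np.load("w3.npy",allow_pickle=True).item(); k=atz(c,(319,319),138)[:2]; v=k-A; print(k,np.hypot(*v),np.degrees(np.arctan2(v[1],v[0])))
pt=lambda a,z:[*(A+56*np.array([np.cos(np.radians(a)),np.sin(np.radians(a))])),z]
for a in [56,55,54,53,52]:
    move_l(pt(a,124),[180,0,a-90],speed=40); wait(0.15); 
    fs=[]
    for i in range(4): wait(0.03); o=get_obs(); fs.append(o["wrist_force"])
    t=np.array([np.sin(np.radians(a)),-np.cos(np.radians(a))]); f=np.mean(fs,0); ft=-f[:2]@t
    print(a,"resist %.2f"%ft,f,o["tcp_pos"],o["moment"])
    if ft>5: break
c=wcal(); im=get_image("wrist"); np.save("w5.npy",c,allow_pickle=True); cv2.imwrite("pics/w5.png",im[:,:,::-1])
print(get_obs()["t"])
```

```text
[ 563.39 -131.43] 57.628045823334034 58.75895775962511
[ 549.78 -125.76] 57.30581542278487 73.49321832511507
56 resist 3.59 [-1.58  4.07  1.72] [ 564.51 -133.87  123.88] [ 0.74  0.4  -0.  ]
55 resist 5.94 [-3.52  5.32  2.32] [ 564.8  -134.02  123.8 ] [ 0.83  0.58 -0.01]
14.3417
```

View pics/w5.png

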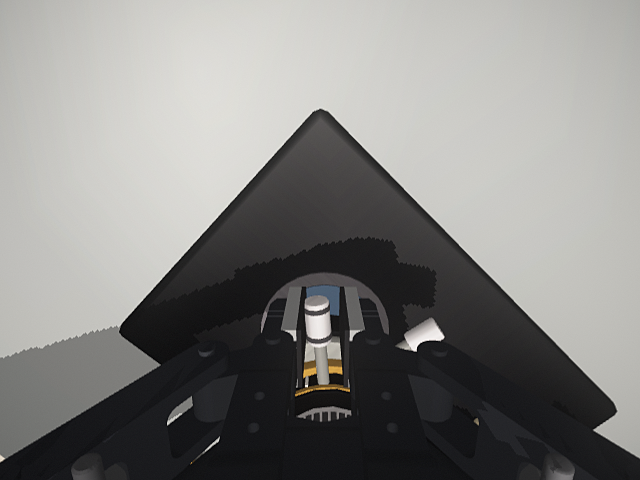

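View pics/s4.png

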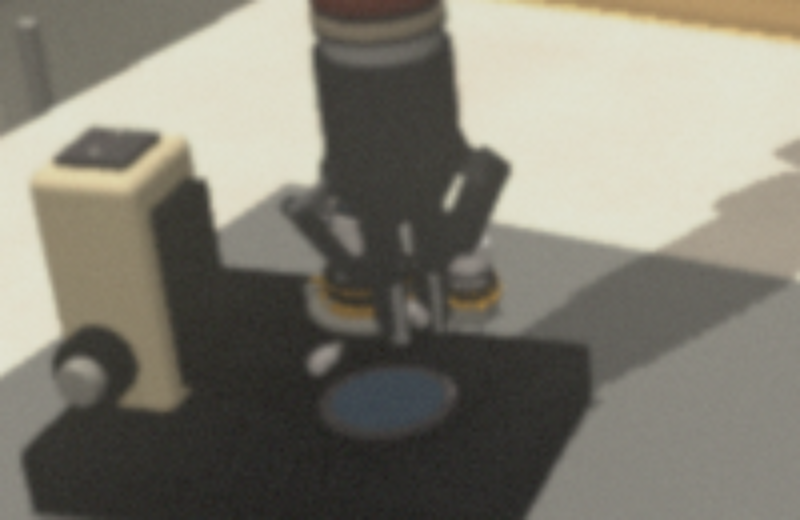

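The force rose to 6 N while the tool stalled, and the knob has turned about 74°, so the lever is on its stop. I'll back off, release, rise and look again for the cell axis.

Run:
```python
from h import *
A=np.array([533.5,-180.7])
pt=lambda a,z:[*(A+56*np.array([np.cos(np.radians(a)),np.sin(np.radians(a))])),z]
move_l(pt(58,124),[180,0,58-90],speed=40)
grip(40); move_l(pt(58,235),speed=150)
grip(85)
goto([533.5,-160,280],[180,0,11]); wait(0.2)
c=wcal(); im=get_image("wrist"); np.save("w6.npy",c,allow_pickle=True); cv2.imwrite("pics/w6.png",im[:,:,::-1])
cv2.imwrite("pics/w6z.png",cv2.resize(im[130:330,220:470,::-1],None,fx=3,fy=3,interpolation=2))
print([(round(d["score"],2),np.round(d["extent"]).tolist()) for d in spot_in("iris_knob","wrist")])
print(get_obs()["t"])
```

```text
[(0.96, [360.0, 205.0, 42.0, 39.0])]
17.4667
```

View pics/w6z.png

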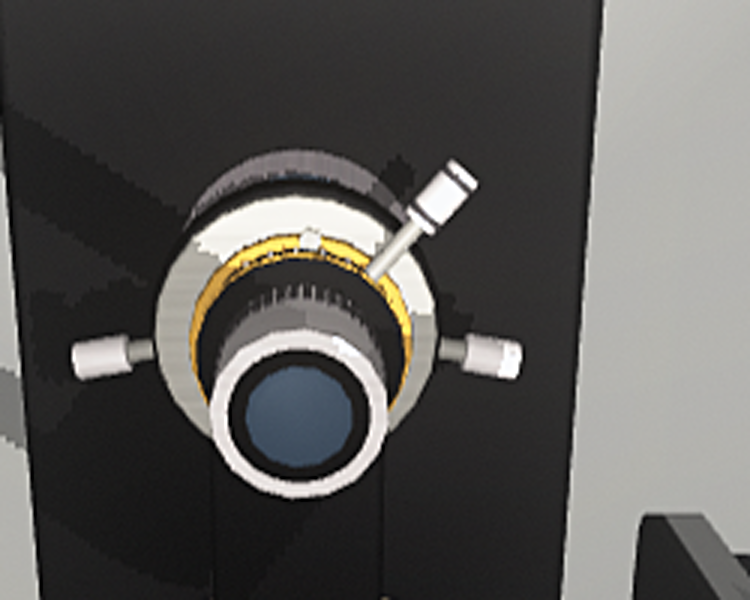

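Run:
```python
from h import *
c=np.load("w6.npy",allow_pickle=True).item()
t=atz(c,(220+300.5/3,130+413.5/3),183); k=atz(c,(220+437/3,130+198/3),137); v=(k-t)[:2]
print(t,k,np.hypot(*v),np.degrees(np.arctan2(v[1],v[0])))
# circle fits on bright ring of cell top
im=cv2.imread("pics/w6.png"); 
for A in [(533.5,-180.7),(534,-181.5)]:
  an=np.linspace(0,2*np.pi,40); 
  for r,z in [(21,183),(42,125),(31,131)]:
    P=np.c_[A[0]+r*np.cos(an),A[1]+r*np.sin(an),0*an+z]
    for p in proj(c,P): cv2.circle(im,tuple(int(round(q*8)) for q in p),6,(0,0,255) if A[0]<533.8 else (0,255,0),-1,shift=3)
cv2.imwrite("pics/w6o.png",cv2.resize(im[130:330,220:470],None,fx=3,fy=3,interpolation=0))
```

```text
[ 535.59 -180.76  183.  ] [ 562.08 -133.32  137.  ] 54.340972612366215 60.81989932974598
```

View pics/w6o.png

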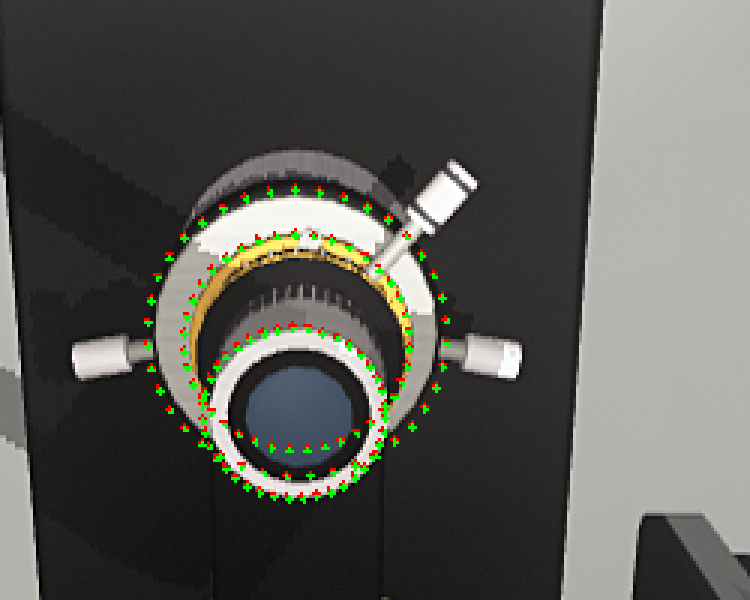

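Run:
```python
from h import *
A=[534.8,-181.0]
grip(72,60)
goto([*A,240],[180,0,11])
move_l([*A,146.8],speed=100); wait(0.15)
o=get_obs(); print(o["tcp_pos"],o["wrist_force"])
grip(36,60); wait(0.3)
o=get_obs(); print(o["t"],o["grip_width"],o["tcp_pos"],o["wrist_force"],o["moment"])
im=get_image("wrist"); cv2.imwrite("pics/w7.png",im[:,:,::-1])
im=get_image("scene"); cv2.imwrite("pics/s7.png",cv2.resize(im[130:260,130:330,::-1],None,fx=4,fy=4))
```

```text
[ 535.48 -181.33  147.83] [ 0.8   0.45 -0.49]
19.975 40.640487942349495 [ 535.2  -181.08  147.42] [-0.13  1.05  5.79] [0.12 0.13 0.06]
```

View pics/w7.png

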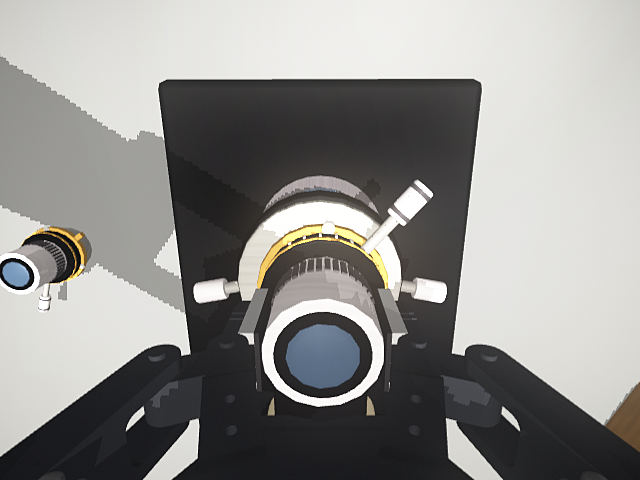

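View pics/s7.png

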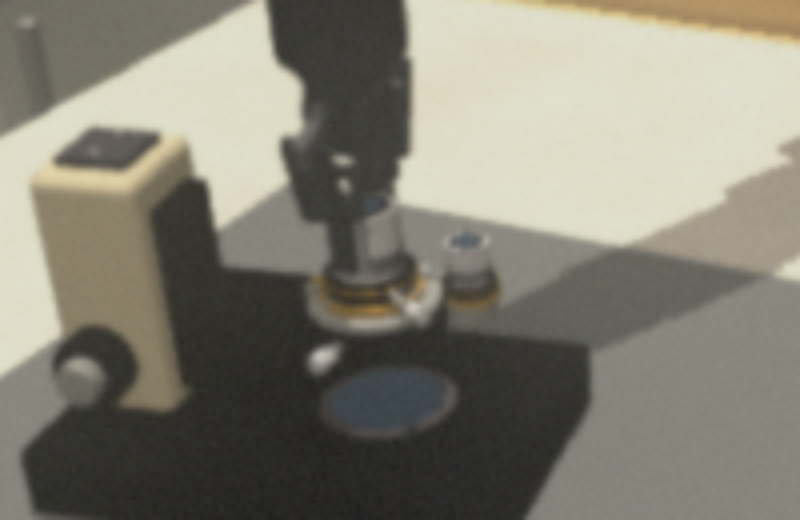

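The cell at (323,352) sits centred between the pads, at a width of about 41 mm. The lever still points up-right to (410,202). Lifting straight up now.

Run:
```python
from h import *
A=[534.8,-181.0]
move_l([*A,185],speed=50); wait(0.2); o=get_obs(); print(o["grip_width"],o["tcp_pos"],o["wrist_force"])
move_l([*A,250],speed=120); wait(0.25)
o=get_obs(); print(o["t"],o["grip_width"],o["tcp_pos"],o["wrist_force"],o["moment"])
im=get_image("scene"); cv2.imwrite("pics/s8.png",cv2.resize(im[100:260,130:330,::-1],None,fx=3.7,fy=3.7))
```

```text
40.65122751750097 [ 534.47 -180.85  184.49] [ 0.06 -0.48 -4.74]
22.1333 40.55334587246409 [ 534.15 -180.71  248.67] [-0.15  0.38 -3.66] [-0.01  0.05  0.03]
```

View pics/s8.png

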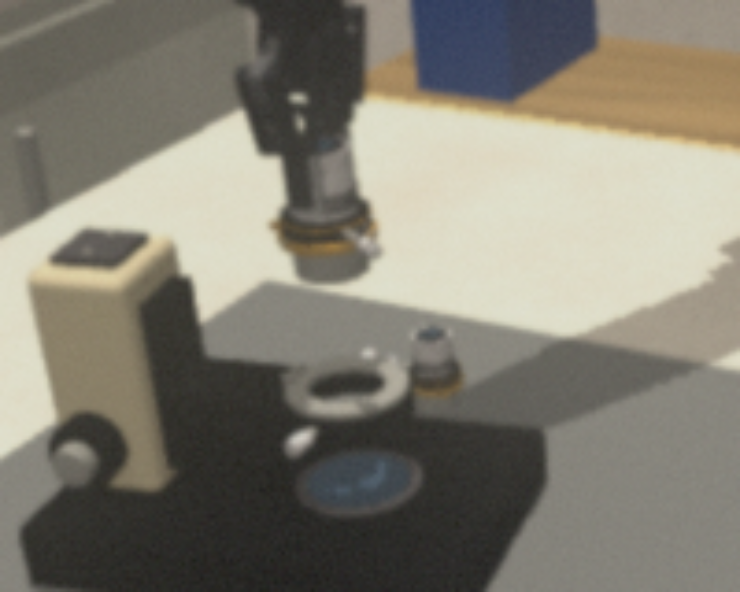

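Run:
```python
from h import *
move_l([630,90,250],[180,0,11],speed=180); wait(0.3)
c=wcal(); im=get_image("wrist"); np.save("w9.npy",c,allow_pickle=True); cv2.imwrite("pics/w9.png",im[:,:,::-1])
r=regions_of("light_centre","wrist"); print([(d["score"],d["extent"]) for d in r])
g=cv2.cvtColor(im,cv2.COLOR_RGB2GRAY); 
for cam in ["top","scene"]:
    cc=get_calibration(cam); gi=get_image(cam); cv2.imwrite(f"pics/{cam}9.png",gi[:,:,::-1])
    e=spot_in("light_centre",cam); print(cam,[(d["score"],d["extent"],atz(cc,d["extent"][:2],22)) for d in e])
print(get_obs()["t"],get_obs()["tcp_pos"],get_obs()["grip_width"])
```

```text
[(0.88, [344.4, 85.4, 158.5, 169.2])]
top [(0.94, [281.4, 227.9, 55.9, 60.0], array([623.16, 197.95,  22.  ])), (0.39, [324.1, 211.2, 41.5, 31.7], array([666.25,  95.76,  22.  ]))]
scene [(0.63, [357.9, 308.9, 78.1, 50.3], array([655.48, 204.61,  22.  ]))]
24.525 [629.99  90.   250.  ] 40.767915735106754
```

View pics/w9.png

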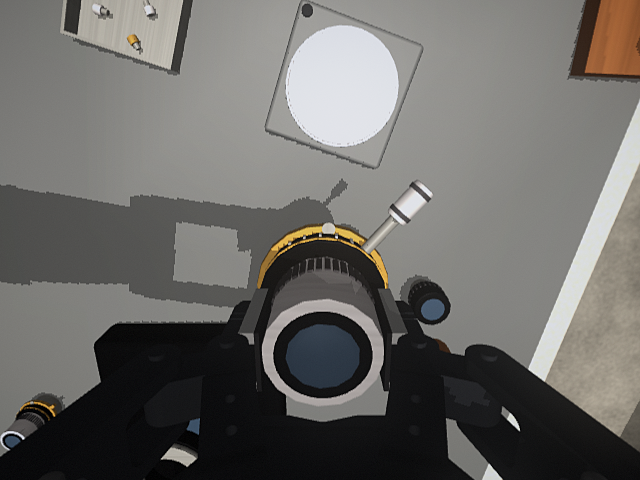

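View pics/top9.png

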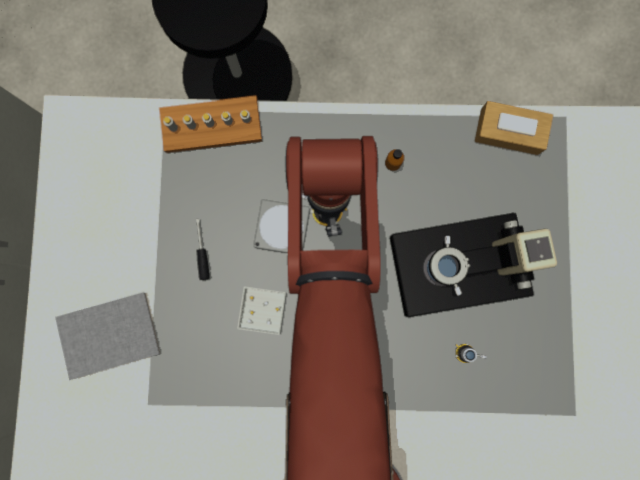

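Run:
```python
from h import *
def disc(path,win):
    im=cv2.imread(path); u0,v0,u1,v1=win; g=im[v0:v1,u0:u1].min(2); m=(g>np.percentile(g,99)-35).astype(np.uint8)
    n,l,s,ce=cv2.connectedComponentsWithStats(m); i=1+np.argmax(s[1:,4]); ct=max(cv2.findContours((l==i).astype(np.uint8),0,1)[0],key=len)
    e=cv2.fitEllipse(ct); print(path,e[0][0]+u0,e[0][1]+v0,e[1]); return (e[0][0]+u0,e[0][1]+v0)
c=np.load("w9.npy",allow_pickle=True).item()
print(atz(c,disc("pics/w9.png",(270,0,430,170)),22))
print(atz(get_calibration("top"),disc("pics/top0.png",(250,195,315,262)),22))
print(atz(get_calibration("scene"),disc("pics/scene0.png",(315,275,405,335)),22))
```

```text
pics/w9.png 341.6389694213867 85.59580993652344 (111.73480987548828, 120.36988830566406)
[626.75 198.82  22.  ]
pics/top0.png 280.9647693634033 226.59435653686523 (43.66615295410156, 44.31999588012695)
[626.32 199.1   22.  ]
pics/scene0.png 359.24560928344727 301.74927520751953 (31.371292114257812, 49.64250946044922)
[633.17 199.46  22.  ]
```

Run:
```python
from h import *
L=[627.3,199.1]
move_l([*L,250],speed=120); move_l([*L,146.5],speed=80); wait(1.0)
o=get_obs(); print(o["t"],o["grip_width"],o["tcp_pos"],o["ee_rot"],o["wrist_force"],abs(o["qvel"]).max())
for cam in ["scene","top","wrist"]:
    im=get_image(cam); cv2.imwrite(f"pics/{cam}10.png",im[:,:,::-1])
    if cam=="scene":cv2.imwrite("pics/s10.png",cv2.resize(im[200:350,270:450,::-1],None,fx=4,fy=4,interpolation=2))
```

```text
28.025 40.87141701947794 [627.29 199.11 146.48] [-180.    0.   11.] [ 0.44 -0.57 -4.58] 0.10594480520167752
```

View pics/s10.png

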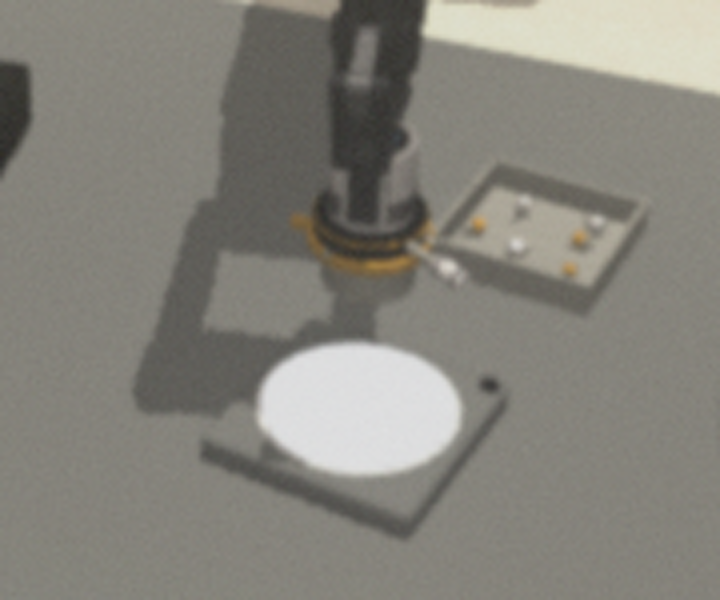

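View pics/wrist10.png

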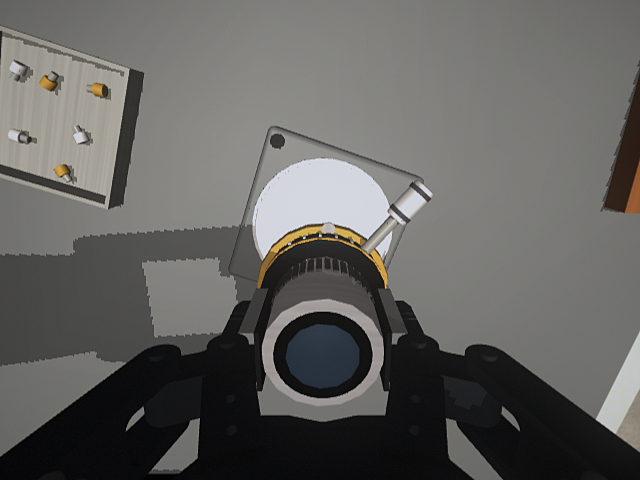

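Run:
```python
from h import *
s=get_calibration("scene"); im=cv2.imread("pics/scene10.png"); an=np.linspace(0,2*np.pi,60)
for r,z in [(23.5,102),(31,124),(31,130),(21,182),(50,22)]:
    P=np.c_[627.3+r*np.cos(an),199.1+r*np.sin(an),0*an+z]
    for p in proj(s,P): cv2.circle(im,tuple(int(round(q*8)) for q in p),3,(0,0,255),-1,shift=3)
cv2.imwrite("pics/s11.png",cv2.resize(im[200:350,270:450],None,fx=4,fy=4,interpolation=0))
c=np.load("w9.npy",allow_pickle=True).item()
w7=cv2.imread("pics/w7.png");w10=cv2.imread("pics/wrist10.png")
print(cv2.phaseCorrelate(np.float32(w7[290:410,270:380,1]),np.float32(w10[290:410,270:380,1])))
```

```text
((-0.08006881640572061, -0.016163486256999704), 0.8044568619463179)
```

View pics/s11.png

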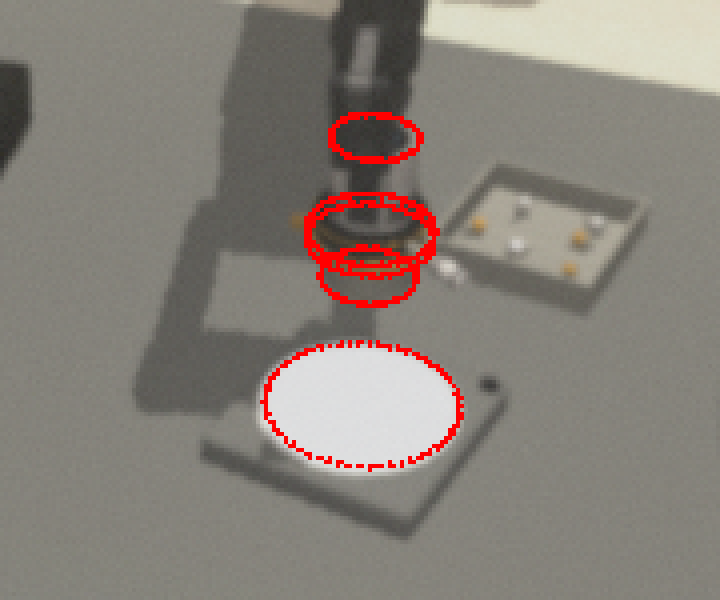

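The model outlines fall on the held condenser and the lit disc within a few millimetres. The condenser is level, has not slipped in the grip since it was grasped, and the lever is unchanged.

Run:
```python
from h import *
wait(0.5); o=get_obs(); print(o["t"],o["grip_width"],o["tcp_pos"],o["wrist_force"])
print(sign_off())
```

```text
28.675 40.39760254985441 [627.29 199.09 146.49] [ 0.24 -0.83 -3.67]
the job is handed in; nothing more can be done
None
```

The condenser is held over the inspection light with its iris lever at the open stop, and the job was handed in at about 28.7 s. No verdict was reported.

- **Iris lever:** I caged the knob loosely between the fingers and swung it clockwise about 74°. It stopped with the force rising to about 6 N. Wrist pictures after release and at the end showed the lever unchanged.
- **Lift and carry:** I gripped the lens cell at 60 N (finger opening about 41 mm). I lifted it straight up out of the ring and carried it to the light; the wrist force read about 4 N, the condenser's weight.
- **Final position:** the tool was at (627.3, 199.1, 146.5) mm. That puts the foot about 80 mm above the disc.
- **Last checks:** the condenser looked level and still, and a picture comparison showed no slip in the grip. The model outlines fell on the condenser and disc in the scene picture within a few millimetres.

- **Lever end angle:** the lever ended about 5° further round than I expected from the stand's direction. I put that down to play in the key or my angle estimate, since the stop was clearly felt.
- **Disc centre:** the scene camera put it about 7 mm further out in x than the wrist and top cameras, which agreed to under 1 mm. I used those two, moved about 1 mm towards the scene value; either way it is well inside the 20 mm limit.

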